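# Put the ink tins away and latch the sprung lid

### The job

The light-sensitive ink must be kept dark: slide the two loose ink tins, upright, through the open end of the white ink magazine so that all three tins stand in single file fully inside it. Then ease the sprung lid down over them and press its front edge until the catch snaps and it stays shut by itself, without slamming it or forcing it, and leave the bottle, the tape roll and the squeegee around it where they stand.

Things in the scene. Friction and masses are not known exactly. Their poses are not given: they have to be found in the camera images.
- magazine: ink magazine, bolted down: a lane between two white walls (200 mm long, 82 high, 4 thick, 67 apart inside), ended by a wall (inner face at x = +97), open on top and at its -x end (x = -100), no floor: tins slide on the bench. Origin: on the bench, mid-lane; x along the lane, inwards to the hinge end; y across; z up. Holds three tins in a row with 19 mm to spare
- mouth (a point): middle of the lane's open end, on the bench (magazine x = -100 mm). From the wall ends two 50 mm high steel wings flare outwards at 40 degrees to x = -138 mm, y = +-68 mm and guide tins in. A tin sticking out beyond x = -102 mm keeps the lid from closing
- lid (a joint): opening angle of the lid, rad: 0 level, 1.57 upright, 1.95 at most; starts about upright (1.4 to 1.85). A spring opens it: left free below about 1.3 rad it rises by itself; holding it down at its front edge takes 2 to 4 N. Where it is fully shut depends on how high the catch is set: somewhere from 0 to 0.08 rad, not known beforehand. It stays down only when the catch has snapped
- lid_hinge (a point): middle of the lid's hinge line, which is level, along the magazine's y, at magazine x = +100 mm, 82 mm above the bench
- lid_front (a point): point on the lid's outer face (top when shut), on its middle line, 190 mm from the hinge, 4.5 mm outside the hinge line's plane; moves with the lid. Grey sheet lid, 0.35 kg, 83 mm wide, 4 mm thick, 206 mm from hinge to front edge, with 18 mm side skirts and a 66 mm wide, 30 mm long lip hanging from its front edge that covers the open end
- catch_post (a point): foot, on the bench, of the catch outside the -y wall (x -102 to -68, y -80 to -36 mm, 84 to 98 mm high). A striker under an ear at the lid's front -y corner must snap past its spring roller, then meets a rigid stop 6 mm on. This takes 10 to 14 N down near the front edge, more nearer the hinge; force falls after the snap. The catch height is set differently each time (by up to 14 mm)
- tin_a: loose ink tin on the bench before the open end: plain metal cylinder with a paper label, 60 mm diameter, 70 mm high, about 0.3 kg (0.2 to 0.4); pushed higher than about 40 mm above the bench it may tip. Origin: centre of its underside, z up
- tin_b: second loose ink tin before the open end, same as tin_a, on the other side of the lane's line; which is on which side varies
- tin_c: third ink tin, same kind, already standing inside the lane, free to slide further in
- cleaner: bystander: white plastic bottle, 56 mm diameter, 160 mm high. Origin: centre of its underside, z up
- tape_roll: bystander: brown roll of packing tape lying flat, 100 mm diameter, 48 mm high. Origin: centre of its underside
- squeegee: bystander: wooden squeegee, 130 x 26 x 30 mm, lying beside the magazine. Origin: centre of its underside
Things that resemble listed ones, but are neither listed nor needed, are in the scene too. Leave any blue look-alike of the tin_a alone.

How it is judged:
By the outcome, as a careful person would: the job done as asked, in the order asked, and still so for the second after the job is handed in, with the robot touching nothing.
It also fails if it takes over 72 s, if anything falls off the work surface, if the arm or the gripper's body presses on something with over 40 N, if the wrist force passes 120 N, or if a joint passes its speed limit or range.

### The arm

A 7-joint arm with a two-finger parallel gripper is mounted at the origin on the work surface. World frame = base frame: x ahead of the robot, y to its left, z up, the work surface at z = 0. Lengths are in mm, angles in rad, forces in N, time in s.
With the tool pointing down it reaches from about 400 to 875 mm from the base axis. Payload 4.4 kg.
Tool frame: the origin (TCP) lies midway between the tips of the shut fingers; the grasp point (between the pads) lies 19 mm behind it; z points along the fingers, y is the line along which they close (so a half turn about z gives the same grasp; the last joint's range is limited). The gripper opens to 85 mm and grips with 20 to 120 N. Pads are 22 mm wide; open, the fingers measure 114 mm over their backs; the gripper's body (76 mm by 85 mm) begins 54 mm behind the grasp point. The pads swing forward as they close: fully open they stand 13 mm farther back than shut.
Start: joints at [1.104, 0.628, 0.038, 1.517, -0.027, 0.996, -0.02], TCP at [253.629, -598.49, 231.313] pointing down, gripper open.
Joint ranges: [-3.06, 3.06], [-0.37, 2.12], [-1.25, 1.32], [0.18, 2.47], [-1.1, 4.24], [0.23, 1.98], [-2.94, 2.94]. Speed limits (rad/s): [2.57, 2.57, 3.14, 3.14, 3.14, 3.14, 3.14].

### API

Orientations are given as [roll, pitch, yaw] about the fixed x, y, z axes, in that order (R = Rz(yaw) Ry(pitch) Rx(roll)).
In Python, from cell import read_state, get_image, finish_job gives the robot as it stands.
- The arm moves only by the tool send_rows, never from a script. Its argument "series" is a list of rows, each an object of numbers: "ax", "ay", "az": the turn, a rotation vector about the tool's x, y, z in rad; "dx", "dy", "dz": the shift along the tool's x, y, z in cm; "hand": the closure, from 0 (fully open) to 1 (shut). In form: [{"ax": .., "ay": .., "az": .., "dx": .., "dy": .., "dz": .., "hand": ..}, ...]. A call has 1 to 10 rows; each row is the pose to reach, as a shift and turn from the pose commanded when the call began, along the tool's axes at that moment; what a row does not reach only later rows make up. A row lasts 1/10 s, in which the tool goes at most 50 mm and 8.59 degrees, less where a joint would pass 70% of its speed; a pose out of reach is approached as far as the arm can. A call with a gripper value outside its range is refused whole. The fingers move at their own pace and stop on an object; the grip force is fixed at half the most. Time passes only in rows, so rows that repeat a pose let the fingers close. It gives the time, the measured TCP pose, the force, the opening and the grip force at its end, in the units of the state.
- read_state(): the state, without advancing time (a new reading comes with each control period).
- get_image(name): name is "side" or "top" or "wrist"; returns a dict with "pixels" (480x640x3 uint8, red, green, blue), "mtx" (3x3 intrinsics, pixels), "R" (3x3) and "t" (3): a world point X has camera coordinates R X + t. Camera axes: x right, y down, z forward; pixel columns grow to the right and rows downward; lengths in mm; the calibration is good to about 2 mm. A picture is of the moment at which its call begins. There is no depth.
- finish_job(): hands the job in; it is judged then, once.
The state is a dict: "clock": time; "qpos": joint angles; "qd": joint speeds; "tau": joint torques, N m; "eef_pos": TCP position; "tool_rot": TCP orientation; "force": force on the tool from outside, world axes, zero at the start; "torque": the same for the moment, N m; "width": finger opening in mm; "gripper_force": force on a finger pad.
Only numpy, scipy, OpenCV 4.12 (cv2) and the standard library are available. Lean on these libraries where they do the work, as an engineer would, in place of code of your own. Each camera call takes 0.05 s, during which the arm holds its last target. There are 200 camera calls.

## Working session

There is one attempt and no reset: what is moved stays moved. The work goes in short steps, Python scripts to look and compute and a tool call to move; the robot and the scene stay as the last step left them, time stands still between calls to the robot, and variables do not carry over. Pictures are saved under pics/ and viewed, at most 10 in all, crops included, and the job is handed in when it is done.

Besides the shell and the picture viewer there is one more tool, called after "Emit:" as a command line: name --argument value ..., lists and objects as JSON in quotes. send_rows: Moves the arm, as the interface text tells. Its arguments: {"type":"object","properties":{"series":{"type":"array","items":{"type":"object","properties":{"ax":{"type":"number"},"ay":{"type":"number"},"az":{"type":"number"},"dx":{"type":"number"},"dy":{"type":"number"},"dz":{"type":"number"},"hand":{"type":"number"}}}}},"required":["series"]}

```bash
mkdir -p pics; cat > h.py <<'E'
import numpy as np, cv2
from cell import read_state,get_image,finish_job
def snap(n,f):
    d=get_image(n); cv2.imwrite(f'pics/{f}.png',d['pixels'][:,:,::-1]); np.savez(f'pics/{f}.npz',**{k:np.array(v) for k,v in d.items()}); return d
def load(f): return dict(np.load(f'pics/{f}.npz'))
def ray(d,u,v,z):
    R,t=np.array(d['R']),np.array(d['t']); c=-R.T@t
    r=R.T@np.linalg.solve(np.array(d['mtx']),[u,v,1]); return c+r*(z-c[2])/r[2]
def proj(d,X):
    p=np.array(d['mtx'])@(np.array(d['R'])@np.array(X,float)+np.array(d['t'])); return p[:2]/p[2]
def tri(d1,p1,d2,p2):
    P=[np.array(d['mtx'])@np.c_[d['R'],np.array(d['t'])] for d in(d1,d2)]
    X=cv2.triangulatePoints(P[0],P[1],np.array(p1,float).reshape(2,1),np.array(p2,float).reshape(2,1)); return (X[:3]/X[3]).ravel()
E
python3 - <<'E'
from h import *
for n in('side','top'):
    d=snap(n,n+'0'); print(n,(-np.array(d['R']).T@np.array(d['t'])).round(), np.array(d['R']).round(2).tolist())
s=read_state(); print({k:np.round(v,3).tolist() for k,v in s.items()})
E
```

```text
side [226. 475. 694.] [[-0.8, -0.59, 0.02], [-0.43, 0.56, -0.71], [0.41, -0.57, -0.71]]
top [ 391.   29. 1087.] [[0.03, -1.0, 0.01], [-0.98, -0.03, -0.19], [0.19, -0.0, -0.98]]
{'clock': 0.1, 'qpos': [1.104, 0.629, 0.038, 1.518, -0.027, 0.996, -0.02], 'qd': [-0.0, -0.003, 0.002, -0.003, 0.0, -0.001, 0.002], 'tau': [0.003, -56.453, 1.23, -19.397, 0.011, 0.005, 0.0], 'eef_pos': [253.417, -597.963, 230.483], 'tool_rot': [-3.14, 0.0, 0.401], 'force': [0.713, -0.184, -0.429], 'torque': [-0.049, 0.013, -0.012], 'gripper_force': 0.0, 'width': 85.158}
```

View pics/top0.png

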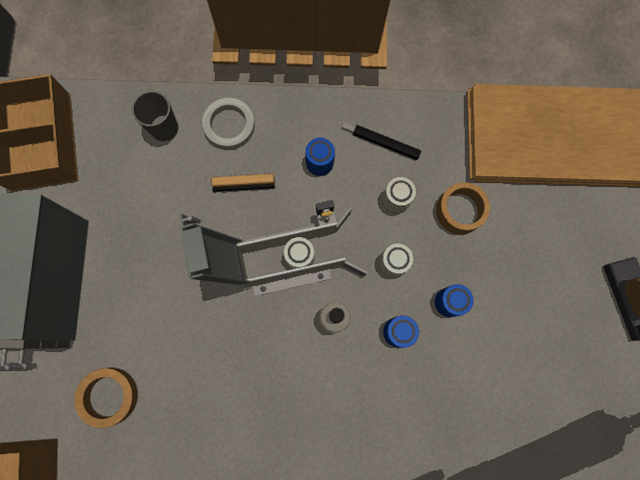

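View pics/side0.png

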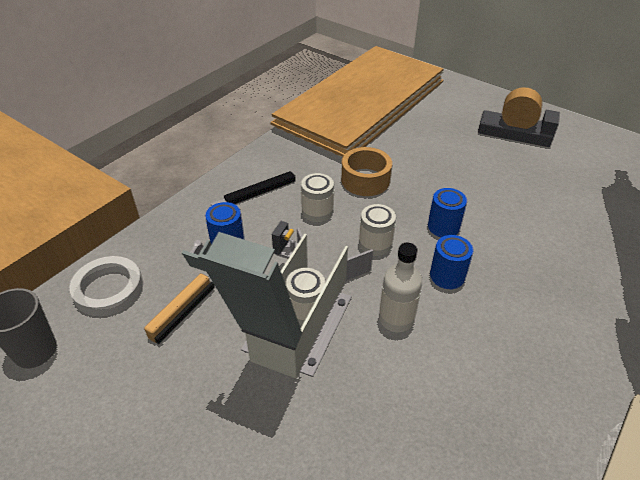

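The top view shows white tins at (400,192), (398,259) and, in the lane, (299,252). Blue look-alikes are at (320,153), (455,300) and (402,331), and the bottle at (335,318) is also white. I choose the two white ones before the mouth, at (400,192) and (398,259). The catch is at (325,211) and the brown roll at (463,208). The side view agrees. Next is a close crop to check this.

```bash
python3 - <<'E'
from h import *
d=load('top0'); im=d['pixels'][:,:,::-1]
c=im[150:350,170:435]; cv2.imwrite('pics/crop0.png',cv2.resize(c,None,fx=3,fy=3,interpolation=cv2.INTER_CUBIC))
hsv=cv2.cvtColor(im,cv2.COLOR_BGR2HSV)
m=((hsv[:,:,2]>175)&(hsv[:,:,1]<60)).astype(np.uint8)
n,l,s,ce=cv2.connectedComponentsWithStats(m)
for i in range(1,n):
    if s[i,4]>60: print(s[i],ce[i].round(1))
g=cv2.cvtColor(im,cv2.COLOR_BGR2GRAY)
for (u,v) in [(400,192),(398,259),(299,252)]:
    p=g[v-24:v+24,u-24:u+24]; p=cv2.resize(p,None,fx=4,fy=4,interpolation=cv2.INTER_CUBIC)
    k=cv2.HoughCircles(p,cv2.HOUGH_GRADIENT,1,200,param1=120,param2=15,minRadius=22,maxRadius=70)
    if k is not None:
        a=k[0,0]; uu,vv=u-24+a[0]/4-.4,v-24+a[1]/4-.4; print(uu,vv,a[2]/4,ray(d,uu,vv,70).round(1))
E
```

```text
[387 178  28  27 168] [400.2 191.1]
[393 184  16  15 184] [400.6 190.5]
[238 228  78  17  92] [276.3 236. ]
[284 238  29  29 195] [298.2 252.1]
[291 244  16  16 199] [298.5 251.7]
[384 244  29  29 193] [397.2 258.3]
[390 251  16  15 196] [397.8 257.8]
400.475 190.975 14.575 [ 692.8 -138.1   70. ]
397.725 257.725 11.025 [ 558.5 -132.5   70. ]
298.475 251.725 15.125 [564.5  59.9  70. ]
```

View pics/crop0.png

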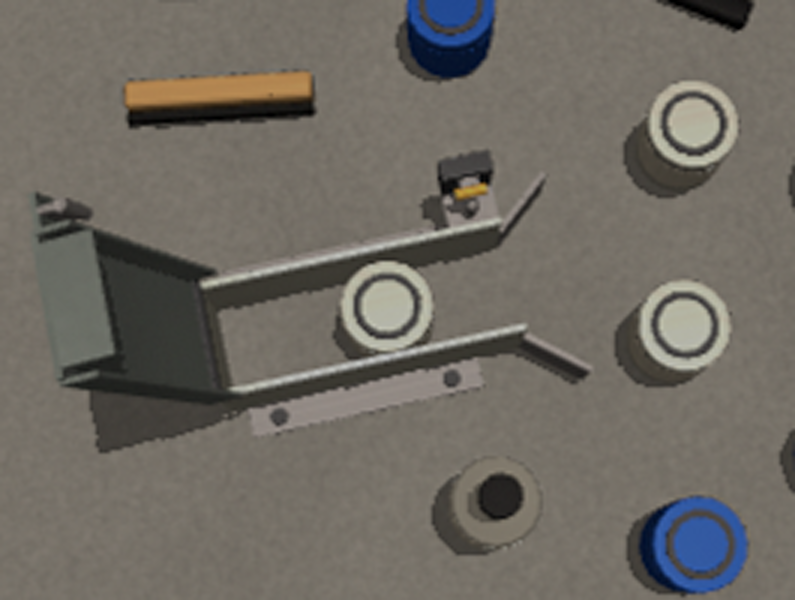

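The crop confirms two white tins at (693,124) and (684,325), and a third inside at (386,307). The wall-top ends are at (499,226) and (525,329) at the mouth, and about (203,285) and (230,395) at the hinge.

```bash
python3 - <<'E'
from h import *
d=load('top0'); s=load('side0')
f=lambda u,v,z=82: ray(d,170+(u+.5)/3-.5,150+(v+.5)/3-.5,z)
A,B,C,D=f(499,224),f(525,328),f(203,284),f(230,394)
for p in(A,B,C,D): print(p.round(1))
M=(A+B)/2;H=(C+D)/2
print('mouth',M.round(1),'hinge',H.round(1),np.linalg.norm(H-M),np.linalg.norm(A-B))
v=(C-A+D-B); yaw=np.arctan2(v[1],v[0]); w=A-B; print(np.degrees(yaw), np.degrees(np.arctan2(w[1],w[0]))+90)
ex=np.array([np.cos(yaw),np.sin(yaw)]);ey=np.array([-ex[1],ex[0]])
O=M[:2]+100*ex; print('O',O)
for n,p in dict(a=(692.8,-138.1),b=(558.5,-132.5),c=(564.5,59.9)).items():
    q=np.array(p)-O; print(n,(q@ex).round(1),(q@ey).round(1))
for n,(u,vv,z) in dict(wingA=(545,176,50),wingB=(588,374,50),catch=(466,155,98),bottle=(500,495,160)).items():
    q=f(u,vv,z)[:2]; print(n,q.round(),((q-O)@ex).round(1),((q-O)@ey).round(1))
# lid: corners left edge (lip/front edge)  
for u,vv in((37,193),(62,383)): print('lidfront',f(u,vv,285).round())
np.savez('mag.npz',O=O,yaw=yaw)
E
```

```text
[618.4 -11.1  82. ]
[551.  -29.1  82. ]
[573.4 177.2  82. ]
[503.4 156.2  82. ]
mouth [584.7 -20.1  82. ] hinge [538.4 166.7  82. ] 192.44691946524557 69.70581364169378
103.93055871927456 104.97619974888806
O [560.63437083  76.94019723]
a -240.5 -76.5
b -202.8 52.5
c -17.5 0.4
wingA [659. -42.] -139.7 -67.2
wingB [527. -73.] -137.2 68.7
catch [659.  12.] -87.2 -80.1
bottle [441. -12.] -57.5 137.6
lidfront [582. 235. 285.]
lidfront [484. 215. 285.]
```

Emit:
send_rows --series '[{"az": -1.42, "dx": 46.2, "dy": -31, "dz": 3, "hand": 0}, {"az": -1.42, "dx": 46.2, "dy": -31, "dz": 3, "hand": 0}, {"az": -1.42, "dx": 46.2, "dy": -31, "dz": 3, "hand": 0}, {"az": -1.42, "dx": 46.2, "dy": -31, "dz": 3, "hand": 0}, {"az": -1.42, "dx": 46.2, "dy": -31, "dz": 3, "hand": 0}, {"az": -1.42, "dx": 46.2, "dy": -31, "dz": 3, "hand": 0}, {"az": -1.42, "dx": 46.2, "dy": -31, "dz": 3, "hand": 0}, {"az": -1.42, "dx": 46.2, "dy": -31, "dz": 3, "hand": 0}, {"az": -1.42, "dx": 46.2, "dy": -31, "dz": 3, "hand": 0}, {"az": -1.42, "dx": 46.2, "dy": -31, "dz": 3, "hand": 0}]'

```text
invalid input at $.series[0]: expected keys ax, ay, az, dx, dy, dz, hand
```

Emit:
send_rows --series '[{"ax": 0, "ay": 0, "az": -1.42, "dx": 46.2, "dy": -31, "dz": 3, "hand": 0}, {"ax": 0, "ay": 0, "az": -1.42, "dx": 46.2, "dy": -31, "dz": 3, "hand": 0}, {"ax": 0, "ay": 0, "az": -1.42, "dx": 46.2, "dy": -31, "dz": 3, "hand": 0}, {"ax": 0, "ay": 0, "az": -1.42, "dx": 46.2, "dy": -31, "dz": 3, "hand": 0}, {"ax": 0, "ay": 0, "az": -1.42, "dx": 46.2, "dy": -31, "dz": 3, "hand": 0}, {"ax": 0, "ay": 0, "az": -1.42, "dx": 46.2, "dy": -31, "dz": 3, "hand": 0}, {"ax": 0, "ay": 0, "az": -1.42, "dx": 46.2, "dy": -31, "dz": 3, "hand": 0}, {"ax": 0, "ay": 0, "az": -1.42, "dx": 46.2, "dy": -31, "dz": 3, "hand": 0}, {"ax": 0, "ay": 0, "az": -1.42, "dx": 46.2, "dy": -31, "dz": 3, "hand": 0}, {"ax": 0, "ay": 0, "az": -1.42, "dx": 46.2, "dy": -31, "dz": 3, "hand": 0}]'

```text
clock: 1.1
eef_pos: [527.4, -179.0, 204.1]
tool_rot: [-3.141, -0.0, 1.825]
force: [0.8, 0.1, 0.7]
width: 85.7
gripper_force: 0.0
```

```bash
cat >> h.py <<'E'
_m=np.load('mag.npz'); O=_m['O']; YAW=np.radians(104.3); EX=np.array([np.cos(YAW),np.sin(YAW)]); EY=np.array([-EX[1],EX[0]])
def mag(p): q=np.array(p[:2])-O; return np.array([q@EX,q@EY])
def st():
    s=read_state(); p=s['eef_pos']; print('t',s['clock'],'mag',mag(p).round(1),'z',round(p[2],1),'rot',np.round(s['tool_rot'],3),'F',np.round(s['force'],1),'w',s['width']); return s
E
python3 - <<'E'
from h import *
st(); print(mag((558.5,-132.5)),mag((692.8,-138.1)),mag((564.5,59.9)))
d=snap('wrist','w1'); print((-d['R'].T@d['t']).round(), d['R'].round(2).tolist())
print(proj(d,(558.5,-132.5,70)))
g=cv2.cvtColor(d['pixels'],cv2.COLOR_RGB2GRAY)
k=cv2.HoughCircles(cv2.medianBlur(g,3),cv2.HOUGH_GRADIENT,1,60,param1=120,param2=30,minRadius=20,maxRadius=160)
for a in k[0][:6]: print(a, ray(d,a[0],a[1],70).round(1))
E
```

```text
t 1.1 mag [-239.8   95.4] z 204.1 rot [-3.141 -0.     1.825] F [0.8 0.1 0.7] w 85.66242047368024
[-202.42365841   53.79976085] [-241.02211392  -74.9558574 ] [-17.46702577   0.46305642]
[ 507. -100.  346.] [[0.97, 0.25, -0.0], [0.24, -0.92, 0.32], [0.08, -0.31, -0.95]]
[380.57519249 166.97415481]
[381.5 167.5  31.8] [ 559.2 -132.7   70. ]
[577.5 240.5  60. ] [ 709.6 -147.2   70. ]
[462.5 371.5  66.6] [ 670.3 -271.6   70. ]
[239.5 282.5  42.9] [ 483.3 -240.    70. ]
```

View pics/w1.png

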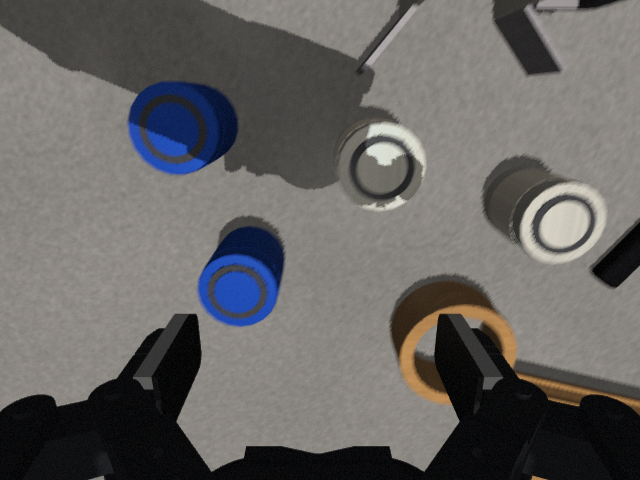

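The wrist view shows the white tin at (381,167), matching the measured spot. The other white tin is at (558,222), and there are blue ones at (180,128) and (240,290). Going down on it.

Emit:
send_rows --series '[{"ax": 0, "ay": 0, "az": 0, "dx": 3.7, "dy": 4.1, "dz": 4, "hand": 0}, {"ax": 0, "ay": 0, "az": 0, "dx": 3.7, "dy": 4.1, "dz": 6, "hand": 0}, {"ax": 0, "ay": 0, "az": 0, "dx": 3.7, "dy": 4.1, "dz": 10, "hand": 0}, {"ax": 0, "ay": 0, "az": 0, "dx": 3.7, "dy": 4.1, "dz": 13, "hand": 0}, {"ax": 0, "ay": 0, "az": 0, "dx": 3.7, "dy": 4.1, "dz": 16, "hand": 0}, {"ax": 0, "ay": 0, "az": 0, "dx": 3.7, "dy": 4.1, "dz": 18, "hand": 0}, {"ax": 0, "ay": 0, "az": 0, "dx": 3.7, "dy": 4.1, "dz": 18, "hand": 0}, {"ax": 0, "ay": 0, "az": 0, "dx": 3.7, "dy": 4.1, "dz": 18, "hand": 0.3}, {"ax": 0, "ay": 0, "az": 0, "dx": 3.7, "dy": 4.1, "dz": 18, "hand": 0.5}, {"ax": 0, "ay": 0, "az": 0, "dx": 3.7, "dy": 4.1, "dz": 18, "hand": 0.5}]'

```text
clock: 2.15
eef_pos: [558.7, -134.8, 26.0]
tool_rot: [3.139, 0.001, 1.821]
force: [0.9, 0.7, 2.1]
width: 58.9
gripper_force: 64.8
```

```bash
python3 -c "
from h import *
st()"
```

```text
t 2.15 mag [-204.7   54.1] z 26.0 rot [3.139e+00 1.000e-03 1.821e+00] F [0.9 0.7 2.1] w 58.85801859058352
```

Emit:
send_rows --series '[{"ax": 0, "ay": 0, "az": 0, "dx": 0, "dy": 0, "dz": -0.5, "hand": 0.5}, {"ax": 0, "ay": 0, "az": 0, "dx": 0.5, "dy": 2, "dz": -0.5, "hand": 0.5}, {"ax": 0, "ay": 0, "az": 0, "dx": 2, "dy": 4, "dz": -0.5, "hand": 0.5}, {"ax": 0, "ay": 0, "az": 0, "dx": 4, "dy": 5.2, "dz": -0.5, "hand": 0.5}, {"ax": 0, "ay": 0, "az": 0, "dx": 5, "dy": 5.4, "dz": -0.5, "hand": 0.5}, {"ax": 0, "ay": 0, "az": 0, "dx": 5, "dy": 5.4, "dz": -0.2, "hand": 0.5}, {"ax": 0, "ay": 0, "az": 0, "dx": 5, "dy": 5.4, "dz": 0.05, "hand": 0.5}, {"ax": 0, "ay": 0, "az": 0, "dx": 5, "dy": 5.4, "dz": 0.05, "hand": 0.2}, {"ax": 0, "ay": 0, "az": 0, "dx": 5, "dy": 5.4, "dz": 0.05, "hand": 0}, {"ax": 0, "ay": 0, "az": 0, "dx": 5, "dy": 5.4, "dz": 0.05, "hand": 0}]'

```text
clock: 3.15
eef_pos: [597.0, -74.6, 24.0]
tool_rot: [-3.141, 0.001, 1.819]
force: [0.5, -1.1, -0.1]
width: 85.3
gripper_force: 0.0
```

```bash
python3 -c "
from h import *
st()"
```

```text
t 3.15 mag [-155.9    2.2] z 24.0 rot [-3.141e+00  1.000e-03  1.819e+00] F [ 0.5 -1.1 -0.1] w 85.25268523764157
```

Emit:
send_rows --series '[{"ax": 0, "ay": 0, "az": 0, "dx": 0, "dy": 0, "dz": -4, "hand": 0}, {"ax": 0, "ay": 0, "az": 0, "dx": 0, "dy": 0.2, "dz": -8, "hand": 0}, {"ax": 0, "ay": 0, "az": 0, "dx": -2, "dy": 0.2, "dz": -8.5, "hand": 0.3}, {"ax": 0, "ay": 0, "az": 0, "dx": -5, "dy": 0.2, "dz": -8.5, "hand": 0.7}, {"ax": 0, "ay": 0, "az": 0, "dx": -5, "dy": 0.2, "dz": -8.5, "hand": 0.7}, {"ax": 0, "ay": 0, "az": 0, "dx": -5, "dy": 0.2, "dz": -5, "hand": 0.7}, {"ax": 0, "ay": 0, "az": 0, "dx": -5, "dy": 0.2, "dz": -2, "hand": 0.7}, {"ax": 0, "ay": 0, "az": 0, "dx": -5, "dy": 0.2, "dz": -0.8, "hand": 0.7}, {"ax": 0, "ay": 0, "az": 0, "dx": -5, "dy": 0.2, "dz": -0.8, "hand": 0.7}]'

```text
clock: 4.05
eef_pos: [609.9, -120.8, 30.0]
tool_rot: [-3.138, -0.001, 1.821]
force: [-0.3, 0.5, 0.6]
width: 25.8
gripper_force: 0.0
```

```bash
python3 - <<'E'
from h import *
s=st(); d=snap('wrist','w2')
E
```

```text
t 4.05 mag [-203.8    1.1] z 30.0 rot [-3.138e+00 -1.000e-03  1.821e+00] F [-0.3  0.5  0.6] w 25.76691039843648
```

View pics/w2.png

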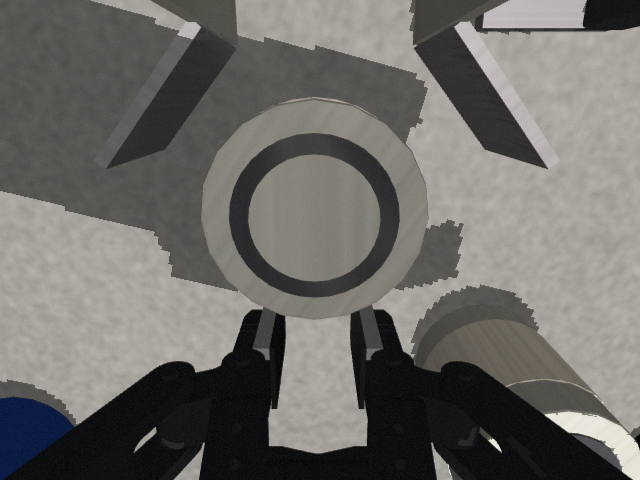

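The wrist view shows the tin at (315,210), centred between the wings, with the fingers just behind it at (270,330) and (370,330). Pushing it in.

Emit:
send_rows --series '[{"ax": 0, "ay": 0, "az": 0, "dx": 0.6, "dy": 0, "dz": -0.2, "hand": 0.7}, {"ax": 0, "ay": 0, "az": 0, "dx": 1.2, "dy": 0, "dz": -0.3, "hand": 0.7}, {"ax": 0, "ay": 0, "az": 0, "dx": 2.0, "dy": 0, "dz": -0.3, "hand": 0.7}, {"ax": 0, "ay": 0, "az": 0, "dx": 2.8, "dy": 0, "dz": -0.3, "hand": 0.7}, {"ax": 0, "ay": 0, "az": 0, "dx": 3.6, "dy": 0, "dz": -0.3, "hand": 0.7}, {"ax": 0, "ay": 0, "az": 0, "dx": 4.4, "dy": 0, "dz": -0.3, "hand": 0.7}, {"ax": 0, "ay": 0, "az": 0, "dx": 5.2, "dy": 0, "dz": -0.3, "hand": 0.7}, {"ax": 0, "ay": 0, "az": 0, "dx": 6.0, "dy": 0, "dz": -0.3, "hand": 0.7}, {"ax": 0, "ay": 0, "az": 0, "dx": 6.6, "dy": 0, "dz": -0.3, "hand": 0.7}, {"ax": 0, "ay": 0, "az": 0, "dx": 7.0, "dy": 0, "dz": -0.3, "hand": 0.7}]'

```text
clock: 5.1
eef_pos: [595.2, -52.7, 35.6]
tool_rot: [3.14, 0.001, 1.821]
force: [1.2, -5.5, 4.4]
width: 25.9
gripper_force: 3.3
```

Emit:
send_rows --series '[{"ax": 0, "ay": 0, "az": 0, "dx": -3, "dy": 0, "dz": -2, "hand": 0.6}, {"ax": 0, "ay": 0, "az": 0, "dx": -5, "dy": 0.5, "dz": -6, "hand": 0}, {"ax": 0, "ay": 0, "az": 0, "dx": -8, "dy": 4, "dz": -9, "hand": 0}, {"ax": 0, "ay": 0, "az": 0, "dx": -10.7, "dy": 7.3, "dz": -9, "hand": 0}, {"ax": 0, "ay": 0, "az": 0, "dx": -10.7, "dy": 7.3, "dz": -9, "hand": 0}, {"ax": 0, "ay": 0, "az": 0, "dx": -10.7, "dy": 7.3, "dz": -6, "hand": 0}, {"ax": 0, "ay": 0, "az": 0, "dx": -10.7, "dy": 7.3, "dz": -3, "hand": 0}, {"ax": 0, "ay": 0, "az": 0, "dx": -10.7, "dy": 7.3, "dz": -1.5, "hand": 0}, {"ax": 0, "ay": 0, "az": 0, "dx": -10.7, "dy": 7.3, "dz": -1.5, "hand": 0}]'

```text
clock: 6.0
eef_pos: [688.8, -136.5, 46.5]
tool_rot: [-3.136, -0.004, 1.822]
force: [-0.8, 0.8, 0.4]
width: 85.7
gripper_force: 0.0
```

```bash
python3 - <<'E'
from h import *
s=st(); d=snap('top','top1')
im=d['pixels'][:,:,::-1]
cv2.imwrite('pics/crop1.png',cv2.resize(im[150:350,170:435],None,fx=3,fy=3,interpolation=cv2.INTER_CUBIC))
E
```

```text
t 6.0 mag [-238.5  -71.4] z 46.5 rot [-3.136 -0.004  1.822] F [-0.8  0.8  0.4] w 85.70631914855815
```

View pics/crop1.png

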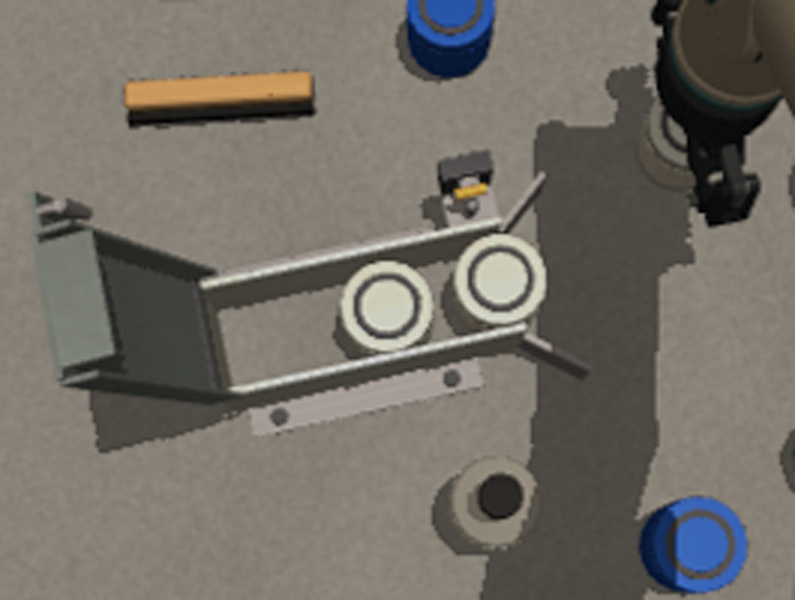

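The crop shows the first tin upright in the lane mouth at (499,280), with the in-lane tin untouched at (386,307). Next I grip the second tin.

Emit:
send_rows --series '[{"ax": 0, "ay": 0, "az": 0, "dx": -0.2, "dy": 0.3, "dz": 1, "hand": 0}, {"ax": 0, "ay": 0, "az": 0, "dx": -0.2, "dy": 0.3, "dz": 2.0, "hand": 0}, {"ax": 0, "ay": 0, "az": 0, "dx": -0.2, "dy": 0.3, "dz": 2.0, "hand": 0.3}, {"ax": 0, "ay": 0, "az": 0, "dx": -0.2, "dy": 0.3, "dz": 2.0, "hand": 0.5}, {"ax": 0, "ay": 0, "az": 0, "dx": -0.2, "dy": 0.3, "dz": 2.0, "hand": 0.5}, {"ax": 0, "ay": 0, "az": 0, "dx": -0.2, "dy": 0.3, "dz": 2.0, "hand": 0.5}]'

```text
clock: 6.65
eef_pos: [695.1, -139.8, 30.2]
tool_rot: [3.141, 0.0, 1.821]
force: [0.1, -0.2, 0.2]
width: 58.8
gripper_force: 65.1
```

```bash
python3 -c "
from h import *
st()"
```

```text
t 6.65 mag [-243.3  -76.7] z 30.2 rot [3.141 0.    1.821] F [ 0.1 -0.2  0.2] w 58.756677508837434
```

Emit:
send_rows --series '[{"ax": 0, "ay": 0, "az": 0, "dx": 0, "dy": 0, "dz": -0.6, "hand": 0.5}, {"ax": 0, "ay": 0, "az": 0, "dx": 1.5, "dy": -3, "dz": -0.6, "hand": 0.5}, {"ax": 0, "ay": 0, "az": 0, "dx": 3.5, "dy": -6, "dz": -0.6, "hand": 0.5}, {"ax": 0, "ay": 0, "az": 0, "dx": 6, "dy": -7.6, "dz": -0.6, "hand": 0.5}, {"ax": 0, "ay": 0, "az": 0, "dx": 8.5, "dy": -7.7, "dz": -0.6, "hand": 0.5}, {"ax": 0, "ay": 0, "az": 0, "dx": 8.5, "dy": -7.7, "dz": -0.3, "hand": 0.5}, {"ax": 0, "ay": 0, "az": 0, "dx": 8.5, "dy": -7.7, "dz": 0.05, "hand": 0.5}, {"ax": 0, "ay": 0, "az": 0, "dx": 8.5, "dy": -7.7, "dz": 0.05, "hand": 0.2}, {"ax": 0, "ay": 0, "az": 0, "dx": 8.5, "dy": -7.7, "dz": 0.05, "hand": 0}, {"ax": 0, "ay": 0, "az": 0, "dx": 8.5, "dy": -7.7, "dz": 0.05, "hand": 0}]'

```text
clock: 7.65
eef_pos: [599.8, -77.6, 29.5]
tool_rot: [3.141, 0.001, 1.819]
force: [0.4, -0.4, 0.2]
width: 85.4
gripper_force: 0.0
```

```bash
python3 -c "
from h import *
st()"
```

```text
t 7.65 mag [-159.4    0.2] z 29.5 rot [3.141e+00 1.000e-03 1.819e+00] F [ 0.4 -0.4  0.2] w 85.42851892684203
```

Emit:
send_rows --series '[{"ax": 0, "ay": 0, "az": 0, "dx": -2, "dy": 0, "dz": 0, "hand": 0}, {"ax": 0, "ay": 0, "az": 0, "dx": -4, "dy": 0, "dz": 0, "hand": 0}, {"ax": 0, "ay": 0, "az": 0, "dx": -5, "dy": 0, "dz": 0, "hand": 0}, {"ax": 0, "ay": 0, "az": 0, "dx": -5, "dy": 0, "dz": 0, "hand": 0}, {"ax": 0, "ay": 0, "az": 0, "dx": -5, "dy": 0, "dz": 0, "hand": 0.4}, {"ax": 0, "ay": 0, "az": 0, "dx": -5, "dy": 0, "dz": 0, "hand": 0.7}, {"ax": 0, "ay": 0, "az": 0, "dx": -5, "dy": 0, "dz": 0, "hand": 0.7}]'

```text
clock: 8.35
eef_pos: [611.6, -123.5, 29.5]
tool_rot: [3.142, -0.001, 1.822]
force: [0.5, -0.5, 0.1]
width: 44.0
gripper_force: 0.0
```

```bash
python3 -c "
from h import *
st()"
```

```text
t 8.35 mag [-2.068e+02  1.000e-01] z 29.5 rot [ 3.142e+00 -1.000e-03  1.822e+00] F [ 0.5 -0.5  0.1] w 43.95601638816414
```

Emit:
send_rows --series '[{"ax": 0, "ay": 0, "az": 0, "dx": 0, "dy": 0, "dz": -0.2, "hand": 0.7}, {"ax": 0, "ay": 0, "az": 0, "dx": 0, "dy": 0, "dz": -0.2, "hand": 0.7}, {"ax": 0, "ay": 0, "az": 0, "dx": 0.7, "dy": 0, "dz": -0.2, "hand": 0.7}, {"ax": 0, "ay": 0, "az": 0, "dx": 1.4, "dy": 0, "dz": -0.2, "hand": 0.7}, {"ax": 0, "ay": 0, "az": 0, "dx": 2.1, "dy": 0, "dz": -0.2, "hand": 0.7}, {"ax": 0, "ay": 0, "az": 0, "dx": 2.8, "dy": 0, "dz": -0.2, "hand": 0.7}, {"ax": 0, "ay": 0, "az": 0, "dx": 3.5, "dy": 0, "dz": -0.2, "hand": 0.7}, {"ax": 0, "ay": 0, "az": 0, "dx": 4.2, "dy": 0, "dz": -0.2, "hand": 0.7}, {"ax": 0, "ay": 0, "az": 0, "dx": 4.9, "dy": 0, "dz": -0.2, "hand": 0.7}, {"ax": 0, "ay": 0, "az": 0, "dx": 5.6, "dy": 0, "dz": -0.2, "hand": 0.7}]'

```text
clock: 9.35
eef_pos: [597.8, -72.1, 31.5]
tool_rot: [-3.141, 0.002, 1.82]
force: [0.8, -6.2, -1.1]
width: 25.8
gripper_force: 2.9
```

```bash
python3 -c "
from h import *
st()"
```

```text
t 9.35 mag [-153.6    0.8] z 31.5 rot [-3.141e+00  2.000e-03  1.820e+00] F [ 0.8 -6.2 -1.1] w 25.784590154171692
```

Emit:
send_rows --series '[{"ax": 0, "ay": 0, "az": 0, "dx": 0.5, "dy": 0, "dz": -0.2, "hand": 0.7}, {"ax": 0, "ay": 0, "az": 0, "dx": 1.0, "dy": 0, "dz": -0.3, "hand": 0.7}, {"ax": 0, "ay": 0, "az": 0, "dx": 1.6, "dy": 0, "dz": -0.3, "hand": 0.7}, {"ax": 0, "ay": 0, "az": 0, "dx": 2.2, "dy": 0, "dz": -0.3, "hand": 0.7}, {"ax": 0, "ay": 0, "az": 0, "dx": 2.8, "dy": 0, "dz": -0.3, "hand": 0.7}, {"ax": 0, "ay": 0, "az": 0, "dx": 3.4, "dy": 0, "dz": -0.3, "hand": 0.7}, {"ax": 0, "ay": 0, "az": 0, "dx": 4.0, "dy": 0, "dz": -0.3, "hand": 0.7}, {"ax": 0, "ay": 0, "az": 0, "dx": 4.5, "dy": 0, "dz": -0.3, "hand": 0.7}, {"ax": 0, "ay": 0, "az": 0, "dx": 5.0, "dy": 0, "dz": -0.3, "hand": 0.7}, {"ax": 0, "ay": 0, "az": 0, "dx": 5.3, "dy": 0, "dz": -0.3, "hand": 0.7}]'

```text
clock: 10.35
eef_pos: [587.7, -34.1, 34.7]
tool_rot: [3.141, 0.016, 1.807]
force: [10.7, -35.6, -8.0]
width: 25.4
gripper_force: 3.0
```

```bash
python3 -c "
from h import *
st()
d=snap('top','top2');s=snap('side','side2')
a=d['pixels'][150:350,170:435,::-1]; b=s['pixels'][170:390,170:435,::-1]
cv2.imwrite('pics/crop2.png',np.vstack([cv2.resize(a,None,fx=2,fy=2)[:300],cv2.resize(b,None,fx=2,fy=2)[:300]]))"
```

```text
t 10.35 mag [-114.3    1.2] z 34.7 rot [3.141 0.016 1.807] F [ 10.7 -35.6  -8. ] w 25.40371359925267
```

View pics/crop2.png

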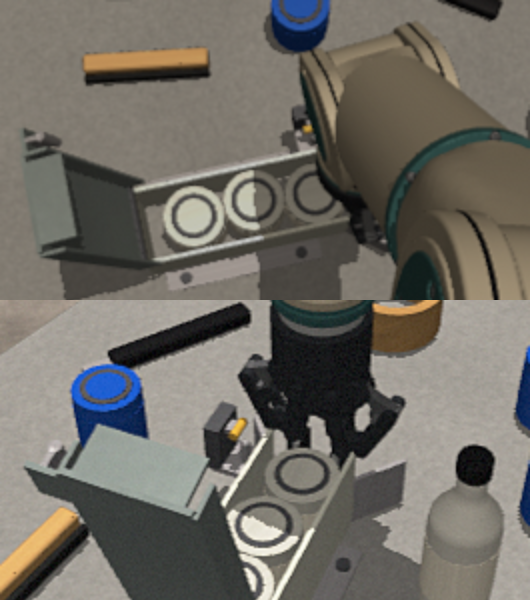

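The view shows all three tins upright in file in the lane. The 36 N comes from the wide knuckles meeting the wall ends, so I back off and tilt the fingers forward so the tips lead.

Emit:
send_rows --series '[{"ax": 0, "ay": 0, "az": 0, "dx": -2.5, "dy": 0, "dz": 0, "hand": 0.7}, {"ax": 0, "ay": 0, "az": 0, "dx": -4, "dy": 0, "dz": 0, "hand": 0.7}, {"ax": 0, "ay": 0.13, "az": 0, "dx": -4, "dy": 0, "dz": 0, "hand": 0.7}, {"ax": 0, "ay": 0.26, "az": 0, "dx": -4, "dy": 0, "dz": 0.3, "hand": 0.7}, {"ax": 0, "ay": 0.39, "az": 0, "dx": -4, "dy": 0, "dz": 0.6, "hand": 0.7}, {"ax": 0, "ay": 0.5, "az": 0, "dx": -4, "dy": 0, "dz": 1, "hand": 0.7}, {"ax": 0, "ay": 0.5, "az": 0, "dx": -4, "dy": 0, "dz": 1.2, "hand": 0.7}, {"ax": 0, "ay": 0.5, "az": 0, "dx": -4, "dy": 0, "dz": 1.2, "hand": 0.7}]'

```text
clock: 11.25
eef_pos: [594.5, -56.4, 22.3]
tool_rot: [3.141, -0.501, 1.821]
force: [0.8, 0.2, -0.4]
width: 25.7
gripper_force: 0.0
```

```bash
python3 -c "
from h import *
st()
print(np.round(read_state()['qpos'],2))"
```

```text
t 11.25 mag [-137.5    0.2] z 22.3 rot [ 3.141 -0.501  1.821] F [ 0.8  0.2 -0.4] w 25.66470702356219
[ 0.63  1.06 -0.62  1.57  0.11  0.85  0.39]
```

Emit:
send_rows --series '[{"ax": 0, "ay": 0, "az": 0, "dx": 0.88, "dy": 0, "dz": 0.48, "hand": 0.7}, {"ax": 0, "ay": 0, "az": 0, "dx": 1.5, "dy": 0, "dz": 0.82, "hand": 0.7}, {"ax": 0, "ay": 0, "az": 0, "dx": 2.0, "dy": 0, "dz": 1.09, "hand": 0.7}, {"ax": 0, "ay": 0, "az": 0, "dx": 2.4, "dy": 0, "dz": 1.31, "hand": 0.7}, {"ax": 0, "ay": 0, "az": 0, "dx": 2.7, "dy": 0, "dz": 1.47, "hand": 0.7}, {"ax": 0, "ay": 0, "az": 0, "dx": 3.0, "dy": 0, "dz": 1.64, "hand": 0.7}, {"ax": 0, "ay": 0, "az": 0, "dx": 3.3, "dy": 0, "dz": 1.8, "hand": 0.7}, {"ax": 0, "ay": 0, "az": 0, "dx": 3.5, "dy": 0, "dz": 1.91, "hand": 0.7}, {"ax": 0, "ay": 0, "az": 0, "dx": 3.6, "dy": 0, "dz": 1.97, "hand": 0.7}, {"ax": 0, "ay": 0, "az": 0, "dx": 3.6, "dy": 0, "dz": 1.97, "hand": 0.7}]'

```text
clock: 12.25
eef_pos: [586.5, -23.5, 22.8]
tool_rot: [3.139, -0.492, 1.819]
force: [0.7, -11.5, 7.9]
width: 25.8
gripper_force: 5.7
```

```bash
python3 -c "
from h import *
st()"
```

```text
t 12.25 mag [-103.7   -0.2] z 22.8 rot [ 3.139 -0.492  1.819] F [  0.7 -11.5   7.9] w 25.821231992031155
```

Emit:
send_rows --series '[{"ax": 0, "ay": 0, "az": 0, "dx": 0.2, "dy": 0, "dz": 0.11, "hand": 0.7}, {"ax": 0, "ay": 0, "az": 0, "dx": 0.4, "dy": 0, "dz": 0.22, "hand": 0.7}, {"ax": 0, "ay": 0, "az": 0, "dx": 0.6, "dy": 0, "dz": 0.33, "hand": 0.7}, {"ax": 0, "ay": 0, "az": 0, "dx": 0.8, "dy": 0, "dz": 0.44, "hand": 0.7}, {"ax": 0, "ay": 0, "az": 0, "dx": 0.8, "dy": 0, "dz": 0.44, "hand": 0.7}]'

```text
clock: 12.75
eef_pos: [584.2, -14.3, 22.8]
tool_rot: [3.139, -0.492, 1.819]
force: [0.7, -11.1, 7.3]
width: 25.4
gripper_force: 5.5
```

```bash
python3 -c "
from h import *
st()
d=snap('top','top3')
a=d['pixels'][210:300,230:360,::-1]
cv2.imwrite('pics/crop3.png',cv2.resize(a,None,fx=5,fy=5,interpolation=cv2.INTER_CUBIC))"
```

```text
t 12.75 mag [-94.2  -0.3] z 22.8 rot [ 3.139 -0.492  1.819] F [  0.7 -11.1   7.3] w 25.40638492736207
```

View pics/crop3.png

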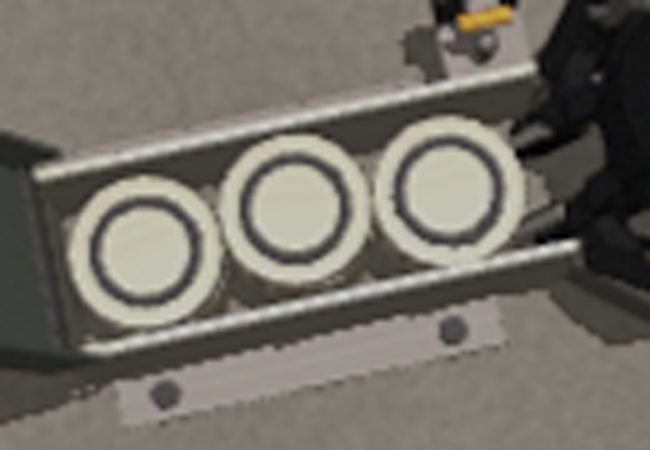

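The crop shows three upright tins in single file at (146,252), (295,208) and (448,192). Now I check the rear clearance and the lid angle.

```bash
python3 -c "
from h import *
d=load('top3')
p=ray(d,230+(448.5)/5-.5,210+192.5/5-.5,70); print('tin',mag(p))
p=ray(d,230+(146.5)/5-.5,210+252.5/5-.5,70); print('tin1',mag(p))
d=load('top0');s=load('side0')
for th in(1.4,1.6,1.7,1.8,1.9):
    for y in(41.5,-41.5):
        x=100-206*np.cos(th)+4.5*np.sin(th); z=82+206*np.sin(th)+4.5*np.cos(th); q=O+x*EX+y*EY
        print(th,y,round(x),round(z),(proj(d,(*q,z))-[170,150]).round(1)*3, proj(s,(*q,z)).round())
"
```

```text
tin [-58.2550553    2.01712561]
tin1 [60.68209401 -0.43647658]
1.4 41.5 69 286 [224.4 348.3] [305. 220.]
1.4 -41.5 69 286 [192.9 192.3] [238. 201.]
1.6 41.5 111 288 [143.7 365.4] [289. 243.]
1.6 -41.5 111 288 [113.4 208.2] [220. 222.]
1.7 41.5 131 286 [104.1 374.7] [281. 258.]
1.7 -41.5 131 286 [ 75.  217.8] [210. 235.]
1.8 41.5 151 282 [ 66.3 384.3] [272. 274.]
1.8 -41.5 151 282 [ 37.8 227.7] [201. 251.]
1.9 41.5 171 275 [ 30.9 394.2] [264. 292.]
1.9 -41.5 171 275 [  3.3 238.5] [191. 268.]
```

Emit:
send_rows --series '[{"ax": 0, "ay": 0, "az": 0, "dx": -2, "dy": 0, "dz": -1.1, "hand": 0.7}, {"ax": 0, "ay": 0, "az": 0, "dx": -5, "dy": 0, "dz": -2.7, "hand": 0.8}, {"ax": 0, "ay": -0.13, "az": 0, "dx": -5, "dy": 0, "dz": -5, "hand": 1}, {"ax": 0, "ay": -0.26, "az": 0, "dx": -3, "dy": 0, "dz": -10, "hand": 1}, {"ax": 0, "ay": -0.39, "az": 0, "dx": -1, "dy": 0, "dz": -15, "hand": 1}, {"ax": 0, "ay": -0.49, "az": 0, "dx": 2, "dy": 0, "dz": -20, "hand": 1}, {"ax": 0, "ay": -0.49, "az": 0, "dx": 5, "dy": 0, "dz": -25, "hand": 1}, {"ax": 0, "ay": -0.49, "az": 0, "dx": 8, "dy": 0, "dz": -30, "hand": 1}, {"ax": 0, "ay": -0.49, "az": 0, "dx": 8, "dy": 0, "dz": -30, "hand": 1}]'

```text
clock: 13.7
eef_pos: [601.2, -79.1, 328.6]
tool_rot: [3.136, -0.008, 1.823]
force: [1.0, 0.3, -0.6]
width: -0.1
gripper_force: 0.0
```

```bash
python3 -c "
from h import *
st()"
```

```text
t 13.7 mag [-161.2   -0.7] z 328.6 rot [ 3.136 -0.008  1.823] F [ 1.   0.3 -0.6] w -0.06305767055268936
```

Emit:
send_rows --series '[{"ax": 0, "ay": 0, "az": 0, "dx": 4, "dy": 0, "dz": -1, "hand": 1}, {"ax": 0, "ay": 0, "az": 0, "dx": 8.5, "dy": 0, "dz": -1, "hand": 1}, {"ax": 0, "ay": 0, "az": 0, "dx": 13, "dy": 0, "dz": -1, "hand": 1}, {"ax": 0, "ay": 0, "az": 0, "dx": 17.5, "dy": 0, "dz": -1, "hand": 1}, {"ax": 0, "ay": 0, "az": 0, "dx": 22, "dy": 0, "dz": -1, "hand": 1}, {"ax": 0, "ay": 0, "az": 0, "dx": 26.5, "dy": 0, "dz": -1, "hand": 1}, {"ax": 0, "ay": 0, "az": 0, "dx": 31, "dy": 0, "dz": -1, "hand": 1}, {"ax": 0, "ay": 0, "az": 0, "dx": 35, "dy": 0, "dz": -1, "hand": 1}, {"ax": 0, "ay": 0, "az": 0, "dx": 36.5, "dy": 0, "dz": -1, "hand": 1}, {"ax": 0, "ay": 0, "az": 0, "dx": 36.5, "dy": 0, "dz": -1, "hand": 1}]'

```text
clock: 14.7
eef_pos: [508.3, 275.9, 337.8]
tool_rot: [-3.142, -0.011, 1.827]
force: [0.8, 0.3, -0.3]
width: 0.0
gripper_force: 0.0
```

```bash
python3 -c "
from h import *
st();print(np.round(read_state()['qpos'],2))"
```

```text
t 14.7 mag [205.7   1.6] z 337.8 rot [-3.142 -0.011  1.827] F [ 0.8  0.3 -0.3] w 0.03252979119884424
[-0.21  0.46 -0.51  1.57  0.22  1.17 -0.5 ]
```

Emit:
send_rows --series '[{"ax": 0, "ay": 0, "az": 0, "dx": 0, "dy": 0.2, "dz": 4, "hand": 1}, {"ax": 0, "ay": 0, "az": 0, "dx": 0, "dy": 0.2, "dz": 8, "hand": 1}, {"ax": 0, "ay": 0, "az": 0, "dx": 0, "dy": 0.2, "dz": 9.8, "hand": 1}, {"ax": 0, "ay": 0, "az": 0, "dx": -1, "dy": 0.2, "dz": 9.8, "hand": 1}, {"ax": 0, "ay": 0, "az": 0, "dx": -2, "dy": 0.2, "dz": 9.8, "hand": 1}, {"ax": 0, "ay": 0, "az": 0, "dx": -2.6, "dy": 0.2, "dz": 9.8, "hand": 1}, {"ax": 0, "ay": 0, "az": 0, "dx": -3.2, "dy": 0.2, "dz": 9.8, "hand": 1}, {"ax": 0, "ay": 0, "az": 0, "dx": -3.8, "dy": 0.2, "dz": 9.8, "hand": 1}, {"ax": 0, "ay": 0, "az": 0, "dx": -4.4, "dy": 0.2, "dz": 9.8, "hand": 1}, {"ax": 0, "ay": 0, "az": 0, "dx": -5, "dy": 0.2, "dz": 9.8, "hand": 1}]'

```text
clock: 15.7
eef_pos: [524.6, 227.6, 241.2]
tool_rot: [3.138, -0.013, 1.822]
force: [-4.4, 2.6, 13.8]
width: -0.3
gripper_force: 0.0
```

```bash
python3 -c "
from h import *
st();print(np.round(read_state()['qpos'],2))"
```

```text
t 15.7 mag [154.9  -2.3] z 241.2 rot [ 3.138 -0.013  1.822] F [-4.4  2.6 13.8] w -0.3270228600176337
[-0.14  0.54 -0.48  1.72  0.28  0.94 -0.47]
```

```bash
python3 -c "
from h import *
st()
d=snap('side','side4')
st()
t=snap('top','top4')
a=d['pixels'][60:400,130:430,::-1];b=t['pixels'][170:330,140:340,::-1]
cv2.imwrite('pics/crop4.png',np.hstack([cv2.resize(a,(480,544)),cv2.resize(b,(320,256)).repeat(1,0) if 0 else np.vstack([cv2.resize(b,(320,256)),np.zeros((288,320,3),np.uint8)])]))"
```

```text
t 15.7 mag [154.9  -2.3] z 241.2 rot [ 3.138 -0.013  1.822] F [-4.4  2.6 13.8] w -0.3270228600176337
t 15.75 mag [153.7  -2.3] z 241.4 rot [ 3.139 -0.012  1.821] F [-3.   1.3 10.1] w 0.04494919784658853
```

View pics/crop4.png

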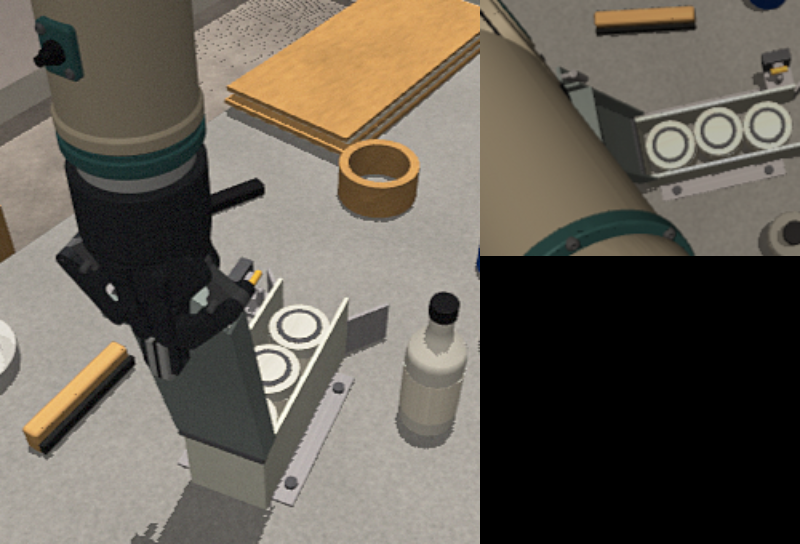

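The side view shows the lid's top edge caught up near the gripper's knuckles at about (215,300) in the crop. I back off, raise the tool so only the fingertips bear, and re-engage.

Emit:
send_rows --series '[{"ax": 0, "ay": 0, "az": 0, "dx": 2.5, "dy": -0.2, "dz": 0, "hand": 1}, {"ax": 0, "ay": 0, "az": 0, "dx": 2.5, "dy": -0.2, "dz": -2, "hand": 1}, {"ax": 0, "ay": 0, "az": 0, "dx": 2, "dy": -0.2, "dz": -3, "hand": 1}, {"ax": 0, "ay": 0, "az": 0, "dx": 1.2, "dy": -0.2, "dz": -3, "hand": 1}, {"ax": 0, "ay": 0, "az": 0, "dx": 0.4, "dy": -0.2, "dz": -3, "hand": 1}, {"ax": 0, "ay": 0, "az": 0, "dx": -0.4, "dy": -0.2, "dz": -3.1, "hand": 1}, {"ax": 0, "ay": 0, "az": 0, "dx": -1.2, "dy": -0.2, "dz": -3.1, "hand": 1}, {"ax": 0, "ay": 0, "az": 0, "dx": -2.0, "dy": -0.2, "dz": -3.2, "hand": 1}, {"ax": 0, "ay": 0, "az": 0, "dx": -2.8, "dy": -0.2, "dz": -3.2, "hand": 1}, {"ax": 0, "ay": 0, "az": 0, "dx": -3.6, "dy": -0.2, "dz": -3.2, "hand": 1}]'

```text
clock: 16.8
eef_pos: [531.4, 189.5, 270.7]
tool_rot: [-3.141, -0.01, 1.821]
force: [0.5, 1.2, 0.5]
width: -0.3
gripper_force: 0.5
```

```bash
python3 -c "
from h import *
st()
d=snap('side','side5')
cv2.imwrite('pics/crop5.png',cv2.resize(d['pixels'][60:400,130:430,::-1],(480,544)))"
```

```text
t 16.8 mag [116.3   0.6] z 270.7 rot [-3.141 -0.01   1.821] F [0.5 1.2 0.5] w -0.2859673060976284
```

View pics/crop5.png

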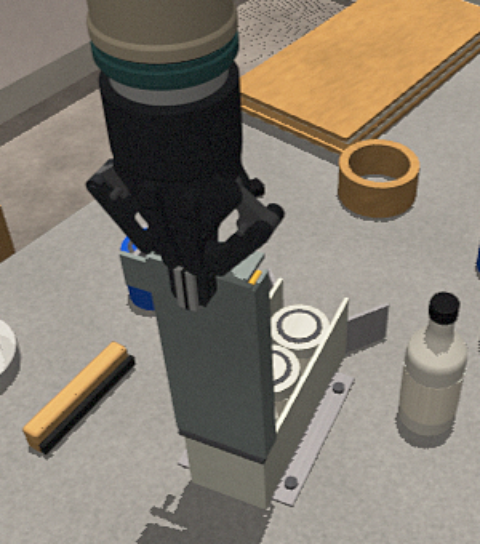

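The side view shows the closed fingertips bearing on the lid's outer face near its front edge (195,285 in the crop). Following the arc down now.

Emit:
send_rows --series '[{"ax": 0, "ay": 0, "az": 0, "dx": -0.7, "dy": 0, "dz": 0, "hand": 1}, {"ax": 0, "ay": 0, "az": 0, "dx": -1.4, "dy": 0, "dz": 0, "hand": 1}, {"ax": 0, "ay": 0, "az": 0, "dx": -2.1, "dy": 0, "dz": 0, "hand": 1}, {"ax": 0, "ay": 0, "az": 0, "dx": -2.8, "dy": 0, "dz": 0, "hand": 1}, {"ax": 0, "ay": 0, "az": 0, "dx": -3.5, "dy": 0, "dz": 0.1, "hand": 1}, {"ax": 0, "ay": 0, "az": 0, "dx": -4.2, "dy": 0, "dz": 0.2, "hand": 1}, {"ax": 0, "ay": 0, "az": 0, "dx": -4.9, "dy": 0, "dz": 0.3, "hand": 1}, {"ax": 0, "ay": 0, "az": 0, "dx": -5.6, "dy": 0, "dz": 0.5, "hand": 1}, {"ax": 0, "ay": 0, "az": 0, "dx": -6.3, "dy": 0, "dz": 0.7, "hand": 1}, {"ax": 0, "ay": 0, "az": 0, "dx": -7.0, "dy": 0, "dz": 0.9, "hand": 1}]'

```text
clock: 17.85
eef_pos: [548.8, 121.8, 261.0]
tool_rot: [3.141, -0.01, 1.821]
force: [-0.5, 1.4, 1.1]
width: -0.0
gripper_force: 0.7
```

```bash
python3 -c "
from h import *
st()"
```

```text
t 17.85 mag [46.4  0.4] z 261.0 rot [ 3.141 -0.01   1.821] F [-0.5  1.4  1.1] w -0.032800187023310015
```

Emit:
send_rows --series '[{"ax": 0, "ay": 0, "az": 0, "dx": -0.7, "dy": 0, "dz": 0.25, "hand": 1}, {"ax": 0, "ay": 0, "az": 0, "dx": -1.4, "dy": 0, "dz": 0.5, "hand": 1}, {"ax": 0, "ay": 0, "az": 0, "dx": -2.1, "dy": 0, "dz": 0.85, "hand": 1}, {"ax": 0, "ay": 0, "az": 0, "dx": -2.8, "dy": 0, "dz": 1.2, "hand": 1}, {"ax": 0, "ay": 0, "az": 0, "dx": -3.5, "dy": 0, "dz": 1.6, "hand": 1}, {"ax": 0, "ay": 0, "az": 0, "dx": -4.15, "dy": 0, "dz": 2.05, "hand": 1}, {"ax": 0, "ay": 0, "az": 0, "dx": -4.8, "dy": 0, "dz": 2.5, "hand": 1}, {"ax": 0, "ay": 0, "az": 0, "dx": -5.4, "dy": 0, "dz": 2.95, "hand": 1}, {"ax": 0, "ay": 0, "az": 0, "dx": -6.0, "dy": 0, "dz": 3.4, "hand": 1}, {"ax": 0, "ay": 0, "az": 0, "dx": -6.6, "dy": 0, "dz": 3.9, "hand": 1}]'

```text
clock: 18.85
eef_pos: [565.0, 58.4, 221.1]
tool_rot: [3.141, -0.01, 1.821]
force: [0.4, -0.4, 2.3]
width: 0.4
gripper_force: 1.0
```

```bash
python3 -c "
from h import *
st()"
```

```text
t 18.85 mag [-19.1   0.3] z 221.1 rot [ 3.141 -0.01   1.821] F [ 0.4 -0.4  2.3] w 0.3999364053949773
```

Emit:
send_rows --series '[{"ax": 0, "ay": 0, "az": 0, "dx": -0.55, "dy": 0, "dz": 0.55, "hand": 1}, {"ax": 0, "ay": 0, "az": 0, "dx": -1.1, "dy": 0, "dz": 1.1, "hand": 1}, {"ax": 0, "ay": 0, "az": 0, "dx": -1.6, "dy": 0, "dz": 1.65, "hand": 1}, {"ax": 0, "ay": 0, "az": 0, "dx": -2.1, "dy": 0, "dz": 2.25, "hand": 1}, {"ax": 0, "ay": 0, "az": 0, "dx": -2.55, "dy": 0, "dz": 2.85, "hand": 1}, {"ax": 0, "ay": 0, "az": 0, "dx": -3.0, "dy": 0, "dz": 3.5, "hand": 1}, {"ax": 0, "ay": 0, "az": 0, "dx": -3.4, "dy": 0, "dz": 4.15, "hand": 1}, {"ax": 0, "ay": 0, "az": 0, "dx": -3.8, "dy": 0, "dz": 4.8, "hand": 1}, {"ax": 0, "ay": 0, "az": 0, "dx": -4.15, "dy": 0, "dz": 5.45, "hand": 1}, {"ax": 0, "ay": 0, "az": 0, "dx": -4.45, "dy": 0, "dz": 6.1, "hand": 1}]'

```text
clock: 19.85
eef_pos: [575.8, 15.8, 159.4]
tool_rot: [3.142, -0.01, 1.821]
force: [0.4, 0.0, 3.1]
width: -0.1
gripper_force: 1.4
```

```bash
python3 -c "
from h import *
st()"
```

```text
t 19.85 mag [-63.    0.4] z 159.4 rot [ 3.142 -0.01   1.821] F [0.4 0.  3.1] w -0.08425273511691954
```

Emit:
send_rows --series '[{"ax": 0, "ay": 0, "az": 0, "dx": -0.3, "dy": 0, "dz": 0.6, "hand": 1}, {"ax": 0, "ay": 0, "az": 0, "dx": -0.5, "dy": 0, "dz": 1.15, "hand": 1}, {"ax": 0, "ay": 0, "az": 0, "dx": -0.75, "dy": 0, "dz": 1.7, "hand": 1}, {"ax": 0, "ay": 0, "az": 0, "dx": -0.95, "dy": 0, "dz": 2.2, "hand": 1}, {"ax": 0, "ay": 0, "az": 0, "dx": -1.1, "dy": 0, "dz": 2.6, "hand": 1}, {"ax": 0, "ay": 0, "az": 0, "dx": -1.3, "dy": 0, "dz": 3.0, "hand": 1}, {"ax": 0, "ay": 0, "az": 0, "dx": -1.5, "dy": 0, "dz": 3.3, "hand": 1}, {"ax": 0, "ay": 0, "az": 0, "dx": -1.7, "dy": 0, "dz": 3.6, "hand": 1}, {"ax": 0, "ay": 0, "az": 0, "dx": -1.9, "dy": 0, "dz": 3.8, "hand": 1}, {"ax": 0, "ay": 0, "az": 0, "dx": -2.0, "dy": 0, "dz": 3.9, "hand": 1}]'

```text
clock: 20.85
eef_pos: [580.4, -2.9, 120.5]
tool_rot: [-3.141, -0.01, 1.821]
force: [-1.1, 2.4, 2.7]
width: -0.1
gripper_force: 1.4
```

```bash
python3 -c "
from h import *
st()"
```

```text
t 20.85 mag [-82.2   0.6] z 120.5 rot [-3.141 -0.01   1.821] F [-1.1  2.4  2.7] w -0.09325167503264387
```

Emit:
send_rows --series '[{"ax": 0, "ay": 0, "az": 0, "dx": -0.1, "dy": 0, "dz": 0.3, "hand": 1}, {"ax": 0, "ay": 0, "az": 0, "dx": -0.2, "dy": 0, "dz": 0.6, "hand": 1}, {"ax": 0, "ay": 0, "az": 0, "dx": -0.2, "dy": 0, "dz": 0.8, "hand": 1}, {"ax": 0, "ay": 0, "az": 0, "dx": -0.2, "dy": 0, "dz": 1.0, "hand": 1}, {"ax": 0, "ay": 0, "az": 0, "dx": -0.2, "dy": 0, "dz": 1.2, "hand": 1}, {"ax": 0, "ay": 0, "az": 0, "dx": -0.2, "dy": 0, "dz": 1.3, "hand": 1}]'

```text
clock: 21.45
eef_pos: [581.2, -5.5, 107.8]
tool_rot: [3.142, -0.009, 1.82]
force: [-0.1, -0.1, 7.3]
width: -0.1
gripper_force: 3.7
```

Emit:
send_rows --series '[{"ax": 0, "ay": 0, "az": 0, "dx": 0, "dy": 0, "dz": 0.1, "hand": 1}, {"ax": 0, "ay": 0, "az": 0, "dx": 0, "dy": 0, "dz": 0.2, "hand": 1}, {"ax": 0, "ay": 0, "az": 0, "dx": 0, "dy": 0, "dz": 0.3, "hand": 1}]'

```text
clock: 21.75
eef_pos: [581.3, -5.7, 106.3]
tool_rot: [3.141, -0.008, 1.82]
force: [-3.1, -1.8, 15.2]
width: 0.4
gripper_force: 7.1
```

Emit:
send_rows --series '[{"ax": 0, "ay": 0, "az": 0, "dx": 0, "dy": 0, "dz": 0.1, "hand": 1}, {"ax": 0, "ay": 0, "az": 0, "dx": 0, "dy": 0, "dz": 0.1, "hand": 1}]'

```text
clock: 21.95
eef_pos: [581.3, -5.9, 104.5]
tool_rot: [3.141, -0.008, 1.82]
force: [-0.3, -1.3, 4.2]
width: -0.0
gripper_force: 2.3
```

Emit:
send_rows --series '[{"ax": 0, "ay": 0, "az": 0, "dx": 0, "dy": 0, "dz": 0.1, "hand": 1}, {"ax": 0, "ay": 0, "az": 0, "dx": 0, "dy": 0, "dz": 0.2, "hand": 1}]'

```text
clock: 22.15
eef_pos: [581.3, -6.2, 102.4]
tool_rot: [3.141, -0.008, 1.82]
force: [-1.3, -1.1, 7.2]
width: -0.0
gripper_force: 3.6
```

Emit:
send_rows --series '[{"ax": 0, "ay": 0, "az": 0, "dx": 0, "dy": 0, "dz": 0.1, "hand": 1}, {"ax": 0, "ay": 0, "az": 0, "dx": 0, "dy": 0, "dz": 0.1, "hand": 1}]'

```text
clock: 22.35
eef_pos: [581.3, -6.1, 100.9]
tool_rot: [3.141, -0.008, 1.82]
force: [-0.1, -1.6, 2.4]
width: 0.1
gripper_force: 1.3
```

Emit:
send_rows --series '[{"ax": 0, "ay": 0, "az": 0, "dx": 0, "dy": 0, "dz": 0.1, "hand": 1}, {"ax": 0, "ay": 0, "az": 0, "dx": 0, "dy": 0, "dz": 0.1, "hand": 1}]'

```text
clock: 22.55
eef_pos: [581.0, -5.0, 99.6]
tool_rot: [-3.142, -0.01, 1.82]
force: [0.2, -1.6, 1.0]
width: 0.3
gripper_force: 0.7
```

Emit:
send_rows --series '[{"ax": 0, "ay": 0, "az": 0, "dx": 0, "dy": 0, "dz": 0.1, "hand": 1}, {"ax": 0, "ay": 0, "az": 0, "dx": 0, "dy": 0, "dz": 0.2, "hand": 1}]'

```text
clock: 22.75
eef_pos: [581.0, -4.6, 97.6]
tool_rot: [3.142, -0.01, 1.821]
force: [0.6, -1.9, 2.9]
width: -0.1
gripper_force: 1.3
```

Emit:
send_rows --series '[{"ax": 0, "ay": 0, "az": 0, "dx": 0, "dy": 0, "dz": 0.1, "hand": 1}, {"ax": 0, "ay": 0, "az": 0, "dx": 0, "dy": 0, "dz": 0.2, "hand": 1}]'

```text
clock: 22.95
eef_pos: [581.0, -4.5, 95.7]
tool_rot: [3.142, -0.01, 1.821]
force: [0.8, -1.6, 4.4]
width: -0.0
gripper_force: 2.1
```

Emit:
send_rows --series '[{"ax": 0, "ay": 0, "az": 0, "dx": 0, "dy": 0, "dz": 0.1, "hand": 1}, {"ax": 0, "ay": 0, "az": 0, "dx": 0, "dy": 0, "dz": 0.2, "hand": 1}]'

```text
clock: 23.15
eef_pos: [581.1, -4.6, 94.7]
tool_rot: [3.141, -0.009, 1.821]
force: [-3.0, -2.4, 16.7]
width: -0.1
gripper_force: 8.4
```

Emit:
send_rows --series '[{"ax": 0, "ay": 0, "az": 0, "dx": 0, "dy": 0, "dz": 0.05, "hand": 1}, {"ax": 0, "ay": 0, "az": 0, "dx": 0, "dy": 0, "dz": 0.05, "hand": 1}]'

```text
clock: 23.35
eef_pos: [581.1, -4.6, 94.7]
tool_rot: [3.141, -0.009, 1.821]
force: [-1.9, -2.7, 14.8]
width: -0.2
gripper_force: 7.3
```

Emit:
send_rows --series '[{"ax": 0, "ay": 0, "az": 0, "dx": 0, "dy": 0, "dz": -0.2, "hand": 1}, {"ax": 0, "ay": 0, "az": 0, "dx": 0, "dy": 0, "dz": -0.4, "hand": 1}, {"ax": 0, "ay": 0, "az": 0, "dx": 0, "dy": 0, "dz": -0.4, "hand": 1}]'

```text
clock: 23.65
eef_pos: [580.7, -3.6, 97.1]
tool_rot: [-3.142, -0.011, 1.821]
force: [0.7, -0.1, 1.3]
width: -0.2
gripper_force: 1.1
```

Emit:
send_rows --series '[{"ax": 0, "ay": 0, "az": 0, "dx": 0, "dy": 0, "dz": -0.3, "hand": 1}, {"ax": 0, "ay": 0, "az": 0, "dx": 0, "dy": 0, "dz": -0.5, "hand": 1}, {"ax": 0, "ay": 0, "az": 0, "dx": 0, "dy": 0, "dz": -0.5, "hand": 1}]'

```text
clock: 23.95
eef_pos: [580.9, -4.1, 102.3]
tool_rot: [3.142, -0.01, 1.821]
force: [0.0, 0.9, -0.2]
width: 0.1
gripper_force: 0.0
```

```bash
python3 -c "
from h import *
st()
for n in('side','top'):
    d=snap(n,n+'6')
    for th in(0,.04,.08,.12):
        for r,y in((206,41.5),(206,-41.5)):
            x=100-r*np.cos(th)+4.5*np.sin(th); z=82+r*np.sin(th)+4.5*np.cos(th); print(n,th,y,proj(d,(*(O+x*EX+y*EY),z)).round(1))
st()"
```

```text
t 23.95 mag [-83.6   0.4] z 102.3 rot [ 3.142 -0.01   1.821] F [ 0.   0.9 -0.2] w 0.07750804007139052
side 0 41.5 [352.4 243.1]
side 0 -41.5 [304.1 228.8]
side 0.04 41.5 [352.6 239.6]
side 0.04 -41.5 [303.9 225.2]
side 0.08 41.5 [352.7 236.1]
side 0.08 -41.5 [303.7 221.7]
side 0.12 41.5 [352.7 232.7]
side 0.12 -41.5 [303.3 218.3]
top 0 41.5 [348.4 261. ]
top 0 -41.5 [338.5 219.5]
top 0.04 41.5 [348.5 260.4]
top 0.04 -41.5 [338.5 218.6]
top 0.08 41.5 [348.5 259.8]
top 0.08 -41.5 [338.4 217.6]
top 0.12 41.5 [348.2 259.3]
top 0.12 -41.5 [338.1 216.8]
t 24.05 mag [-83.7   0.5] z 102.1 rot [-3.141 -0.01   1.821] F [-0.3 -0.5 -0.8] w 0.2858957825343692
```

Emit:
send_rows --series '[{"ax": 0, "ay": 0, "az": 0, "dx": 0, "dy": 0, "dz": -1, "hand": 1}, {"ax": 0, "ay": 0, "az": 0, "dx": 0, "dy": 0, "dz": -3, "hand": 1}, {"ax": 0, "ay": 0, "az": 0, "dx": 0, "dy": 0, "dz": -7, "hand": 1}, {"ax": 0, "ay": 0, "az": 0, "dx": 0, "dy": 0, "dz": -12, "hand": 1}, {"ax": 0, "ay": 0, "az": 0, "dx": -4, "dy": 0, "dz": -17, "hand": 1}, {"ax": 0, "ay": 0, "az": 0, "dx": -9, "dy": 0, "dz": -20, "hand": 1}, {"ax": 0, "ay": 0, "az": 0, "dx": -14, "dy": 0, "dz": -20, "hand": 1}, {"ax": 0, "ay": 0, "az": 0, "dx": -18, "dy": 0, "dz": -20, "hand": 1}, {"ax": 0, "ay": 0, "az": 0, "dx": -22, "dy": 0, "dz": -20, "hand": 1}, {"ax": 0, "ay": 0, "az": 0, "dx": -22, "dy": 0, "dz": -20, "hand": 1}]'

```text
clock: 25.05
eef_pos: [635.1, -230.1, 299.5]
tool_rot: [-3.14, -0.004, 1.809]
force: [-1.2, -0.9, -0.2]
width: 0.1
gripper_force: 0.0
```

```bash
python3 -c "
from h import *
st()
d=snap('side','side7'); s0=load('side0')
im=d['pixels'].astype(int)
print('col352', [im[r,350].sum()//3 for r in range(220,262,1)])
print('col330', [im[r,330].sum()//3 for r in range(220,262,1)])
# unchanged check for bystanders (side)
for n,(a,b,c,e) in dict(bottle=(380,245,422,335),squeegee=(145,275,215,340),tape=(340,148,392,195)).items():
    print(n,np.abs(im[b:e,a:c]-s0['pixels'][b:e,a:c].astype(int)).mean().round(1))
# hsv wall/lid median colour where upright lid was
print('upright region diff',np.abs(im[250:330,235:275]-s0['pixels'][250:330,235:275].astype(int)).mean())
e=snap('side','side8'); print('lid moving?',np.abs(e['pixels'].astype(int)-im)[200:380,230:370].mean())
"
```

```text
t 25.05 mag [-315.9    3.7] z 299.5 rot [-3.14  -0.004  1.809] F [-1.2 -0.9 -0.2] w 0.07277655844364656
col352 [np.int64(76), np.int64(84), np.int64(87), np.int64(80), np.int64(80), np.int64(81), np.int64(80), np.int64(82), np.int64(84), np.int64(83), np.int64(82), np.int64(84), np.int64(82), np.int64(82), np.int64(80), np.int64(84), np.int64(76), np.int64(85), np.int64(122), np.int64(135), np.int64(123), np.int64(74), np.int64(36), np.int64(36), np.int64(52), np.int64(46), np.int64(46), np.int64(59), np.int64(83), np.int64(112), np.int64(138), np.int64(155), np.int64(155), np.int64(151), np.int64(143), np.int64(144), np.int64(139), np.int64(159), np.int64(171), np.int64(105), np.int64(54), np.int64(65)]
col330 [np.int64(147), np.int64(139), np.int64(147), np.int64(146), np.int64(154), np.int64(154), np.int64(135), np.int64(73), np.int64(78), np.int64(81), np.int64(80), np.int64(118), np.int64(150), np.int64(142), np.int64(138), np.int64(140), np.int64(137), np.int64(142), np.int64(144), np.int64(136), np.int64(142), np.int64(134), np.int64(140), np.int64(133), np.int64(137), np.int64(141), np.int64(139), np.int64(144), np.int64(138), np.int64(146), np.int64(143), np.int64(137), np.int64(138), np.int64(136), np.int64(137), np.int64(135), np.int64(138), np.int64(136), np.int64(137), np.int64(136), np.int64(138), np.int64(138)]
bottle 10.3
squeegee 3.9
tape 3.3
upright region diff 67.38020833333333
lid moving? 3.1615873015873017
```

Emit:
send_rows --series '[{"ax": 0, "ay": 0, "az": 0, "dx": 0, "dy": 0, "dz": 0, "hand": 1}, {"ax": 0, "ay": 0, "az": 0, "dx": 0, "dy": 0, "dz": 0, "hand": 1}, {"ax": 0, "ay": 0, "az": 0, "dx": 0, "dy": 0, "dz": 0, "hand": 1}, {"ax": 0, "ay": 0, "az": 0, "dx": 0, "dy": 0, "dz": 0, "hand": 1}, {"ax": 0, "ay": 0, "az": 0, "dx": 0, "dy": 0, "dz": 0, "hand": 1}]'

```text
clock: 25.65
eef_pos: [635.9, -219.1, 300.2]
tool_rot: [3.142, -0.01, 1.822]
force: [-0.9, 0.2, 0.6]
width: 0.2
gripper_force: 0.0
```

```bash
python3 -c "
from h import *
a=load('side7')['pixels']; b=snap('side','side9')['pixels']; s=load('side0')['pixels']
t=snap('top','top9')
print('noise bg',np.abs(a.astype(int)-b)[350:470,50:200].mean(),'lid',np.abs(a.astype(int)-b)[200:380,230:370].mean())
print('col330',[int(b[r,330].sum()//3) for r in range(226,236)])
def cap(im): 
    m=(im[235:272,385:425].sum(2)<90); y,x=np.nonzero(m); return x.mean()+385,y.mean()+235
print('cap',cap(s),cap(b))
def br(im,w):
    h=cv2.cvtColor(im,cv2.COLOR_RGB2HSV)[w[1]:w[3],w[0]:w[2]]; y,x=np.nonzero((h[:,:,1]>110)&(h[:,:,2]>90)&(h[:,:,0]<25)); return x.mean().round(2),y.mean().round(2)
for w in((140,270,215,345),(335,142,397,200)): print(br(s,w),br(b,w))
"
```

```text
noise bg 2.6018703703703703 lid 3.4728835978835977
col330 [160, 107, 75, 81, 77, 124, 147, 142, 140, 138]
cap (np.float64(406.9), np.float64(252.73461538461538)) (np.float64(406.89298892988927), np.float64(252.71586715867159))
(np.float64(35.08), np.float64(34.36)) (np.float64(35.02), np.float64(34.39))
(np.float64(26.77), np.float64(18.32)) (np.float64(26.73), np.float64(18.2))
```

The lid stays shut and still, and the bottle, tape roll and squeegee have not moved. Handing in.

```bash
python3 -c "
from h import *
print(finish_job())"
```

```text
the job is handed in; nothing more can be done
None
```

I handed the job in at about 26 s: all three tins stand in single file inside the magazine, the lid is latched and stays shut by itself, and the bottle, tape roll and squeegee did not move; the gripper did meet the magazine's wall ends once, at a measured 38 N (the limit is 40 N).

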